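Lay out the soap sampler on the display board

TASK

Lay out a soap sampler on the long dark display board, taking the pieces that lie to its right: one bar on each of the three cork inlays, flat, centred and lengthwise along the board, with the orange bar next to the balm tin, the cream bar next to the pigment jar and the charcoal bar between them. Then stand the dark wooden stamp upright on the middle of the charcoal bar. Leave the tin, the jar, the purple bar and the light wooden stamp where they are.

Things in the scene. Friction and masses are not known exactly. Their poses are not given: they have to be found in the camera images.
- display_board: long dark-wood board, 470 x 120 x 14 mm, fixed. Origin: centre of its underside, on the table; x along its length, z up; flat top at z = 14 mm. Three cork inlays (90 x 64 mm, flush, long side along x) at x = -100, 0, +100 mm, y = 0; a round light inlay at each end (x = -190, +190 mm). The tin stands on one end, the jar on the other: which is where varies.
- balm_tin: round grey-white metal tin, 74 mm diameter, 34 mm high, loose, on one round end inlay of the board. Origin: centre of its underside, z up. Stays where it is.
- pigment_jar: glass jar of pale yellow pigment with a round wooden lid, 49 mm diameter, 70 mm high, loose, on the other round end inlay. Origin: centre of its underside, z up. Stays where it is.
- orange_bar: orange soap bar, about 80 x 54 x 26 mm; lies loose and flat on the table to the right of the board. Origin: centre of its underside; z up, its own y along the 80 mm length, x along the 54 mm width.
- charcoal_bar: dark grey, nearly black soap bar, about 80 x 54 x 26 mm; lies loose and flat on the table to the right of the board. Origin: centre of its underside; z up, its own y along the 80 mm length, x along the 54 mm width. Its top, 26 mm up, carries the dark stamp.
- cream_bar: cream-yellow soap bar, about 80 x 54 x 26 mm; lies loose and flat on the table to the right of the board. Origin: centre of its underside; z up, its own y along the 80 mm length, x along the 54 mm width.
- dark_stamp: turned soap stamp of dark brown wood, standing upright, loose, 64 mm high: round foot 36 mm across (0 to 28 mm up), waist, rounded head about 30 mm across (36 to 64 mm up). Origin: centre of its underside, z up. Can be gripped from any side at about 45 mm up.
- purple_bar: pale purple soap bar, about 80 x 53 x 26 mm, loose, not used. Origin: centre of its underside. Stays where it is.
- light_stamp: turned soap stamp of light wood, 36 mm across, 64 mm high, standing, loose, not used. Origin: centre of its underside. Stays where it is.
There are look-alikes about, which are no part of the job. What is shaped like the charcoal_bar but green or red is not meant.

How it is judged (in metres and radians):
At the end, for the whole second after the job is handed in: Orange bar on the inlay by the tin, cream by the jar, charcoal on the middle one: each flat, centred within 12 mm along and across the board, length within 0.2 rad of the board's. Dark stamp upright on the charcoal bar within 12 mm of its centre. All released, at rest (y of orange_bar in the frame of display_board between -0.012 and 0.012 m and z of orange_bar in the frame of display_board between 0.009 and 0.019 m and angle between each of orange_bar, charcoal_bar, cream_bar, dark_stamp's own z axis and vertical below 0.1 rad and angle between the y axis of each of orange_bar, charcoal_bar, cream_bar and the x axis of display_board, either way round below 0.2 rad and y of charcoal_bar in the frame of display_board between -0.012 and 0.012 m and z of charcoal_bar in the frame of display_board between 0.009 and 0.019 m and y of cream_bar in the frame of display_board between -0.012 and 0.012 m and z of cream_bar in the frame of display_board between 0.009 and 0.019 m and x of charcoal_bar in the frame of display_board between -0.012 and 0.012 m and ((x of balm_tin in the frame of display_board above 0 m and x of orange_bar in the frame of display_board between 0.088 and 0.112 m and x of cream_bar in the frame of display_board between -0.112 and -0.088 m) or (x of balm_tin in the frame of display_board below 0 m and x of orange_bar in the frame of display_board between -0.112 and -0.088 m and x of cream_bar in the frame of display_board between 0.088 and 0.112 m)) and horizontal distance between dark_stamp and charcoal_bar below 0.012 m and z of dark_stamp in the frame of display_board between 0.034 and 0.046 m and linear speed of each of orange_bar, charcoal_bar, cream_bar, dark_stamp below 0.02 m/s); the robot touches nothing.
It fails at once if the balm tin is moved by more than 20 mm (distance of balm_tin from where it was at the start of the episode above 0.02 m).
It fails at once if the pigment jar is moved by more than 20 mm (distance of pigment_jar from where it was at the start of the episode above 0.02 m).
It fails at once if the purple bar is moved by more than 20 mm (distance of purple_bar from where it was at the start of the episode above 0.02 m).
It fails at once if the light stamp is moved by more than 20 mm (distance of light_stamp from where it was at the start of the episode above 0.02 m).
It also fails if it takes over 120 s, if anything falls off the work surface, if the arm or the gripper's body presses on something with over 40 N, if the wrist force passes 120 N, or if a joint passes its speed limit or range.

ROBOT

A 6-joint arm with a two-finger parallel gripper is mounted at the origin on a cart in front of the work surface, level with it; the furniture and walls round the work are solid. World frame = base frame: x ahead of the robot, y to its left, z up, the work surface at z = 0. Lengths are in m, angles in degrees, forces in N, time in s.
With the tool pointing down it reaches from about 0.35 to 1 m from the base axis. Payload 7.1 kg.
Tool frame: the origin (TCP) lies on the centre line of the jaws, within the pads' length; the fingertips stand 22 mm ahead of it and the grasp point (between the pads) lies 3 mm ahead of it; z points along the fingers, y is the line along which they close (so a half turn about z gives the same grasp; the last joint's range is limited). The gripper opens to 85 mm and grips with 20 to 120 N. Pads are 22 mm wide; open, the fingers measure 114 mm over their backs; the gripper's body (76 mm by 85 mm) begins 54 mm behind the grasp point. The pads swing forward as they close: fully open they stand 13 mm farther back than shut.
Start: joints at [-77.349, 24.242, 93.386, -0, 62.372, -1.089], TCP at [0.148, -0.607, 0.253] pointing down, gripper open.
Joint ranges: [-172.04, 172.04], [-51.8, 120.97], [4.93, 147.93], [-75.15, 255.16], [6.16, 154.13], [-145.62, 145.62]. Speed limits (degrees/s): [136.94, 136.94, 172.46, 180, 180, 180].

INTERFACE

Orientations are given as a 3x3 rotation matrix whose columns are the frame's x, y, z axes.
In Python, from station import arm, cams, models gives the robot as it stands.
- The arm moves only by the shell command python3 -m crank 'ROWS' [FORCE]. ROWS is text: rows parted by semicolons, each of 7 numbers parted by spaces: the shift along the tool's x, y, z in mm, then the turn, a rotation vector about the tool's x, y, z in degrees, then the opening, from -1 (shut) to 1 (fully open). A call has 1 to 8 rows; each row is the pose to reach, as a shift and turn from the pose commanded when the call began, along the tool's axes at that moment; what a row does not reach only later rows make up. A row lasts 1/12 s, in which the tool goes at most 41.7 mm and 7.16 degrees, less where a joint would pass 70% of its speed; a pose out of reach is approached as far as the arm can. A call with a gripper value outside its range is refused whole. The fingers move at their own pace and stop on an object; FORCE is the grip in N (left out, the last holds). Time passes only in rows, so rows that repeat a pose let the fingers close. It gives the time, the measured TCP pose, the force, the opening and the grip force at its end, in the units of the state.
- arm.read_state(): the state, without advancing time (a new reading comes with each control period).
- cams.get_image(name): name is "scene" or "top"; returns a dict with "img" (400x640x3 uint8, blue, green, red), "depth" (400x640 float32, m along the optical axis (not along the pixel's ray), 0 where there is no reading), "K" (3x3 intrinsics, pixels), "D" ([k1, k2, p1, p2, k3] as OpenCV has them; the pictures are not rectified), "cam_to_world" (4x4, takes a point from camera to world coordinates). Camera axes: x right, y down, z forward; pixel columns grow to the right and rows downward; lengths in m; the calibration is good to about 2 mm. A picture is of the moment at which its call begins.
- arm.hand_in(): hands the job in; it is judged then, once.
Trained networks look in a picture, given as the dict that the camera call returned (one of the last four; its "shot" number tells which), for a name from the list of things; names that differ only in an ending like _2 or _b are one class to them, and where a whole thing is asked for, a point or a joint stands for the part that bears it (a point fixed in the world has none). Each returns a list of dicts, best first, with "p" (0 to 1); they miss things now and then, are a little off and sometimes report something else, mostly with a low value. They report only what shows in the picture. A call takes as long as a camera call. They do not tell look-alikes from the thing itself.
- models.recognise(picture, name): "centre" ([row, column] in pixels, amid what is visible of it).
- models.trace(picture, name): "region" (400x640 bool, what is visible of it) and "centre" ([row, column] in pixels, amid what is visible of it).
- models.pinpoint(picture, name): "centre" ([row, column] in pixels: a listed point, or the origin of a listed thing).
The state is a dict: "time": time; "qpos": joint angles; "joint_vel": joint speeds; "joint_efforts": joint torques, N m; "position": TCP position; "eef_rot": TCP orientation; "wrist_force": force on the tool from outside, world axes, zero at the start; "torque": the same for the moment, N m; "width": opening from 0.0 (shut) to 1.0 (fully open); "finger_force": force on a finger pad.
Only numpy, scipy, OpenCV 4.12 (cv2) and the standard library are available. Lean on these libraries where they do the work, as an engineer would, in place of code of your own. Each camera call takes 0.05 s, during which the arm holds its last target. There are 200 camera calls.

## Working session

There is one attempt and no reset: what is moved stays moved. The work goes in short steps, Python scripts to look and compute and a shell command to move; the robot and the scene stay as the last step left them, time stands still between calls to the robot, and variables do not carry over. Pictures are saved under pics/ and viewed, at most 14 in all, crops included, and the job is handed in when it is done.

```bash
mkdir -p pics; ls
cat > h.py <<'E'
import numpy as np, cv2
from station import arm, cams, models
def world(p, rc, z=None):
    """pixel(s) [row,col] -> world, by depth, or on plane z"""
    rc=np.atleast_2d(rc).astype(float)
    uv=cv2.undistortPoints(rc[:,::-1].reshape(-1,1,2).copy(),p["K"],p["D"])[:,0]
    T=p["cam_to_world"]; d=np.c_[uv,np.ones(len(uv))]
    if z is None:
        s=p["depth"][rc[:,0].round().astype(int),rc[:,1].round().astype(int)]
    else:
        dw=d@T[:3,:3].T; s=(z-T[2,3])/dw[:,2]
    return (d*s[:,None])@T[:3,:3].T+T[:3,3]
E
python3 - <<'E'
from h import *
for n in("scene","top"):
    p=cams.get_image(n); cv2.imwrite(f"pics/{n}0.png",p["img"])
    print(n,p["cam_to_world"].round(3).tolist(), p["K"].round(1).tolist())
    for t in "display_board balm_tin pigment_jar orange_bar charcoal_bar cream_bar dark_stamp purple_bar light_stamp".split():
        for r in models.trace(p,t)[:4]:
            m=np.argwhere(r["region"]); w=world(p,m); w=w[np.isfinite(w[:,2])]
            zt=np.percentile(w[:,2],90); tp=w[abs(w[:,2]-zt)<.004]
            (c,s,a)=cv2.minAreaRect((tp[:,:2]*1000).astype(np.float32))
            b=p["img"][r["region"]].mean(0).round()
            print(t,round(r["p"],2),np.round(r["centre"]),"bgr",b,"ztop",round(zt*1000,1),"rect",np.round(c,1),np.round(s,1),round(a,1))
print(arm.read_state())
E
```

```text
pics
scene [[-0.876, -0.203, 0.437, -0.082], [-0.482, 0.365, -0.796, 1.044], [0.002, -0.908, -0.418, 0.613], [0.0, 0.0, 0.0, 1.0]] [[512.0, 0.0, 320.0], [0.0, 512.0, 206.4], [0.0, 0.0, 1.0]]
display_board 0.68 [252. 273.] bgr [ 60.  86. 114.] ztop 16.3 rect [528.9 184.9] [469.3 124.2] 11.8
balm_tin 0.56 [233. 198.] bgr [140. 146. 149.] ztop 48.7 rect [713.8 222.3] [72.3 76.5] 41.9
pigment_jar 0.96 [252. 350.] bgr [ 85. 109. 129.] ztop 84.9 rect [344.  146.8] [46.8 44.9] 81.4
orange_bar 0.66 [170. 342.] bgr [ 92. 113. 164.] ztop 26.8 rect [ 604.2 -356.4] [72.7 56.2] 3.4
charcoal_bar 0.95 [220. 339.] bgr [75. 76. 78.] ztop 26.8 rect [466.  -62.9] [77.4 55. ] 14.5
charcoal_bar 0.86 [218. 395.] bgr [ 65. 111.  59.] ztop 26.6 rect [ 328.8 -126.6] [76.9 58.6] 34.7
charcoal_bar 0.72 [237. 369.] bgr [ 45.  49. 150.] ztop 26.6 rect [344.2   1.5] [50.  81.7] 43.7
cream_bar 0.95 [200. 369.] bgr [131. 156. 167.] ztop 26.1 rect [ 453.9 -225.2] [78.9 60.5] 25.2
dark_stamp 0.7 [206. 300.] bgr [46. 63. 85.] ztop 59.7 rect [582.6 -46. ] [22.1 25.1] 6.9
purple_bar 0.56 [183. 376.] bgr [145. 135. 144.]
[... 1489 characters left out ...]
6.23717394e+01, -1.08992337e+00]), 'joint_vel': array([-0.04189677, -0.08157856,  0.03620538,  0.05865389, -0.08756353,
       -0.04575136]), 'joint_efforts': array([ 1.07553973e-03, -5.57348192e+01, -2.82152903e+01,  1.75494665e-04,
        6.74154126e-04, -2.24348668e-05]), 'position': array([ 0.14845983, -0.60711145,  0.25332533]), 'eef_rot': array([[ 9.71379139e-01,  2.37534353e-01, -1.27085128e-05],
       [ 2.37534353e-01, -9.71379139e-01, -2.28096556e-05],
       [-1.77628610e-05,  1.91381153e-05, -1.00000000e+00]]), 'wrist_force': array([ 0.55681209,  0.12880689, -0.96489989]), 'torque': array([-0.04774868, -0.01000278, -0.04906572]), 'finger_force': 0.0, 'width': 0.9996190673120312}
```

View pics/top0.png

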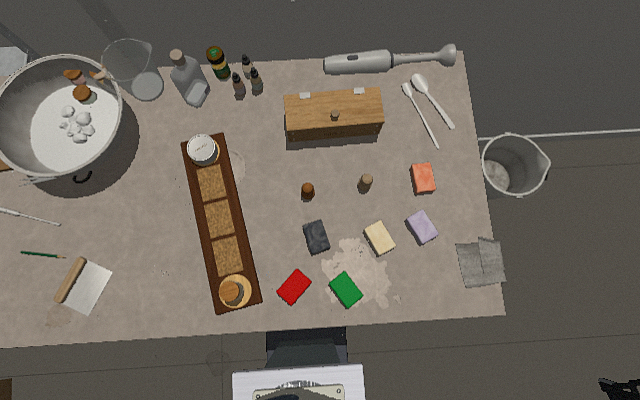

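View pics/scene0.png

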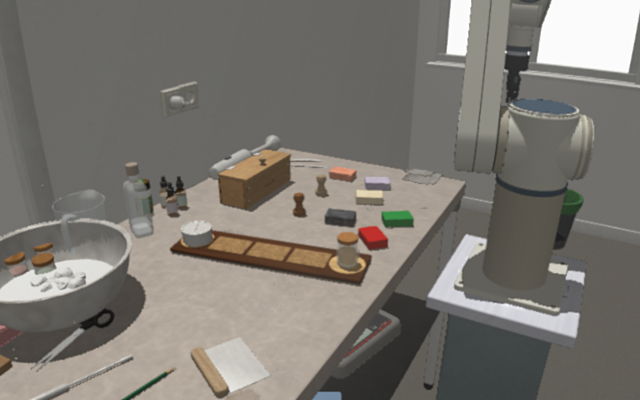

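The top view shows the tin at the far end of the board (150,202) and the jar at the near end (291,235). Charcoal is at (237,317), cream (238,380), orange (177,423), dark stamp (190,307) and light stamp (180,366). The red and green bars are decoys. The scene view agrees, and the measured heights (board 16, bars 27, stamps about 60 mm) fit the text.

```bash
cat >> h.py <<'E'
def go(*targets):
    """from the current pose: shift (mm) and turn about tool z (deg) to each (x,y,z mm, yaw of tool x deg)"""
    s=arm.read_state(); R=s["eef_rot"]; p=s["position"]*1000
    yaw=np.degrees(np.arctan2(R[1,0],R[0,0])); print("at",p.round(1),"yaw",yaw.round(2),"tilt",R[2].round(4),"F",s["wrist_force"].round(1),"t",s["time"],"w",round(s["width"],3))
    for t in targets: print(t,"->",(R.T@(np.array(t[:3])-p)).round(1),"turn",round(yaw-t[3],1))
E
python3 - <<'E'
from h import *
p=cams.get_image("top")
w=world(p,np.argwhere(np.ones((400,640),bool)))
near=w[(np.hypot(w[:,0]-.5825,w[:,1]+.047)<.035)]
for lo in(.035,.05,.056):
    q=near[near[:,2]>lo]; print(lo,len(q),(q.mean(0)*1000).round(1),(q.min(0)*1000).round(1),(q.max(0)*1000).round(1))
go((465.5,-64.2,150,15),(465.5,-64.2,30,15))
E
```

```text
0.035 120 [582.9 -50.6  59. ] [570.1 -65.7  47. ] [597.7 -34.8  65.7]
0.05 109 [583.1 -50.6  60.1] [570.1 -63.4  50.2] [597.7 -37.1  65.7]
0.056 94 [584.  -50.3  61.2] [571.2 -63.2  57. ] [597.7 -37.4  65.7]
at [ 148.5 -607.1  253.3] yaw 13.74 tilt [-0.  0. -1.] F [-0.4  0.3  0.4] t 1.05 w 1.002
(465.5, -64.2, 150, 15) -> [ 436.9 -452.   103.3] turn -1.3
(465.5, -64.2, 30, 15) -> [ 436.9 -452.   223.3] turn -1.3
```

```bash
T='437 -452 103 0 0 -1.3 1'; python3 -m crank '218 -226 50 0 0 -1 1;218 -226 50 0 0 -1 1;218 -226 50 0 0 -1 1;218 -226 50 0 0 -1 1;218 -226 50 0 0 -1 1;218 -226 50 0 0 -1 1;218 -226 50 0 0 -1 1;218 -226 50 0 0 -1 1' 60
python3 -c "
from h import *
go((465.5,-64.2,150,15),(465.5,-64.2,30,15))"
```

```text
time: 1.72
position: [0.3071, -0.3326, 0.2029]
eef_rot: [[0.967, 0.255, -0.0], [0.255, -0.967, 0.001], [-0.0, -0.001, -1.0]]
wrist_force: [-0.6, -0.1, -0.6]
width: 0.999
finger_force: 0.0
at [ 307.1 -332.6  202.9] yaw 14.79 tilt [-1.0e-04 -1.3e-03 -1.0e+00] F [-0.6 -0.1 -0.6] t 1.7167 w 0.999
(465.5, -64.2, 150, 15) -> [ 221.6 -219.    53.1] turn -0.2
(465.5, -64.2, 30, 15) -> [ 221.6 -218.9  173.1] turn -0.2
```

```bash
python3 -m crank '222 -219 53 0 0 0 1;222 -219 53 0 0 0 1;222 -219 53 0 0 0 1;222 -219 53 0 0 0 1;222 -219 53 0 0 0 1;222 -219 53 0 0 0 1;222 -219 53 0 0 0 1;222 -219 53 0 0 0 1'
python3 -m crank '0 0 0 0 0 0 1;0 0 0 0 0 0 1;0 0 0 0 0 0 1'
python3 -c "
from h import *
go((465.5,-64.2,30,15))"
```

```text
time: 2.38
position: [0.4672, -0.0645, 0.15]
eef_rot: [[0.967, 0.256, 0.001], [0.256, -0.967, 0.0], [0.001, 0.0, -1.0]]
wrist_force: [-0.0, -0.8, 1.0]
width: 1.002
finger_force: 0.0
time: 2.63
position: [0.4653, -0.0676, 0.1503]
eef_rot: [[0.967, 0.255, -0.0], [0.255, -0.967, -0.0], [-0.0, 0.0, -1.0]]
wrist_force: [0.3, -0.3, 0.7]
width: 0.999
finger_force: 0.0
at [465.3 -67.6 150.3] yaw 14.78 tilt [-4.e-04  0.e+00 -1.e+00] F [ 0.3 -0.3  0.7] t 2.6333 w 0.999
(465.5, -64.2, 30, 15) -> [  1.2  -3.3 120.3] turn -0.2
```

```bash
python3 -m crank '1 -3 70 0 0 0 1;1 -3 70 0 0 0 1;1 -3 95 0 0 0 1;1 -3 112 0 0 0 1;1 -3 120 0 0 0 1;1 -3 120 0 0 0 1;1 -3 120 0 0 0 1;1 -3 120 0 0 0 1'
python3 -m crank '0 0 0 0 0 0 0.2;0 0 0 0 0 0 -1;0 0 0 0 0 0 -1;0 0 0 0 0 0 -1;0 0 0 0 0 0 -1;0 0 0 0 0 0 -1;0 0 0 0 0 0 -1;0 0 0 0 0 0 -1' 60
```

```text
time: 3.3
position: [0.4664, -0.065, 0.0314]
eef_rot: [[0.967, 0.254, 0.002], [0.254, -0.967, -0.0], [0.002, 0.001, -1.0]]
wrist_force: [-0.5, -0.8, 0.8]
width: 1.0
finger_force: 0.0
time: 3.97
position: [0.4663, -0.0645, 0.0315]
eef_rot: [[0.967, 0.255, 0.002], [0.255, -0.967, -0.0], [0.002, 0.001, -1.0]]
wrist_force: [-2.2, 0.1, 12.0]
width: 0.607
finger_force: 62.0
```

```bash
python3 -m crank '0 0 -10 0 0 0 -1;0 0 -30 0 0 0 -1;0 0 -60 0 0 0 -1;0 0 -95 0 0 0 -1;0 0 -95 0 0 0 -1;0 0 -95 0 0 0 -1;0 0 -95 0 0 0 -1;0 0 -95 0 0 0 -1' 60
python3 - <<'E'
from h import *
go((528.8,183.8,125,11.7))
for n in("top","scene"):
    p=cams.get_image(n); r=[r for r in models.trace(p,"charcoal_bar") if p["img"][r["region"]].mean(0).std()<12]
    cv2.imwrite(f"pics/{n}1.png",p["img"])
    for r in r[:1]:
        w=world(p,np.argwhere(r["region"])); print(n,r["p"],(w.mean(0)*1000).round(),(np.percentile(w,[5,95],0)*1000).round())
p=cv2.imread("pics/scene1.png"); cv2.imwrite("pics/s1c.png",cv2.resize(p[100:280,230:470],None,fx=3,fy=3))
E
```

```text
time: 4.63
position: [0.4648, -0.0642, 0.1245]
eef_rot: [[0.967, 0.255, -0.002], [0.255, -0.967, 0.0], [-0.002, -0.001, -1.0]]
wrist_force: [1.2, -0.8, -0.7]
width: 0.609
finger_force: 64.2
at [464.8 -64.2 124.5] yaw 14.74 tilt [-1.8e-03 -8.0e-04 -1.0e+00] F [ 1.2 -0.8 -0.7] t 4.6333 w 0.609
(528.8, 183.8, 125, 11.7) -> [ 125.  -223.5   -0.5] turn 3.0
scene 0.7 [452. -42. 115.] [[424. -85.  96.]
 [495. -30. 119.]]
```

View pics/s1c.png

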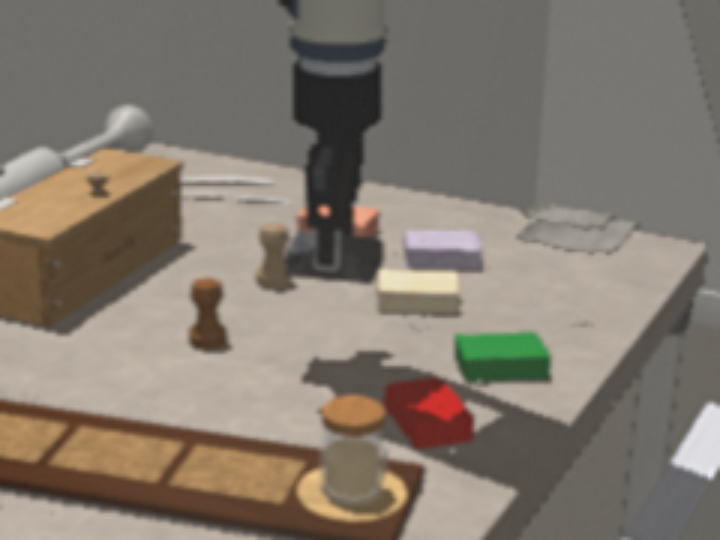

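The charcoal bar is held level between the fingers (crop 335,255). The other things are undisturbed. Next I carry it to the middle inlay.

```bash
python3 -m crank '16 -28 0 0 0 1 -1;34 -60 0 0 0 2 -1;52 -92 0 0 0 3 -1;70 -124 0 0 0 3 -1;88 -156 0 0 0 3 -1;106 -190 0 0 0 3 -1;118 -211 0 0 0 3 -1;125 -223 0 0 0 3 -1' 
python3 -m crank '0 0 0 0 0 0 -1;0 0 0 0 0 0 -1;0 0 0 0 0 0 -1;0 0 0 0 0 0 -1'
python3 -c "
from h import *
go((528.8,183.8,47,11.7))"
```

```text
time: 5.5
position: [0.5303, 0.186, 0.1247]
eef_rot: [[0.979, 0.206, -0.0], [0.206, -0.979, 0.0], [-0.0, -0.0, -1.0]]
wrist_force: [-0.0, 0.1, -1.0]
width: 0.604
finger_force: 64.1
time: 5.83
position: [0.5293, 0.1816, 0.125]
eef_rot: [[0.979, 0.202, -0.001], [0.202, -0.979, -0.001], [-0.001, 0.0, -1.0]]
wrist_force: [-0.1, 0.1, -1.8]
width: 0.606
finger_force: 64.1
at [529.3 181.6 125. ] yaw 11.66 tilt [-1.4e-03  3.0e-04 -1.0e+00] F [-0.1  0.1 -1.8] t 5.8333 w 0.606
(528.8, 183.8, 47, 11.7) -> [ 0.1 -2.2 78. ] turn -0.0
```

```bash
python3 -m crank '0 -2 25 0 0 0 -1;0 -2 50 0 0 0 -1;0 -2 65 0 0 0 -1;0 -2 73 0 0 0 -1;0 -2 78 0 0 0 -1;0 -2 78 0 0 0 -1;0 -2 78 0 0 0 -1;0 -2 78 0 0 0 -1'
```

```text
time: 6.5
position: [0.5302, 0.1851, 0.0483]
eef_rot: [[0.979, 0.203, 0.002], [0.203, -0.979, 0.001], [0.002, -0.0, -1.0]]
wrist_force: [0.2, -1.3, -1.4]
width: 0.606
finger_force: 64.1
```

```bash
python3 -m crank '0 0 1 0 0 0 -1;0 0 1 0 0 0 -1;0 0 1 0 0 0 -1'
```

```text
time: 6.75
position: [0.5297, 0.1852, 0.0468]
eef_rot: [[0.979, 0.204, 0.001], [0.204, -0.979, 0.0], [0.001, -0.0, -1.0]]
wrist_force: [0.3, 0.0, -1.4]
width: 0.608
finger_force: 64.1
```

```bash
python3 -m crank '0 0 1 0 0 0 -1;0 0 1 0 0 0 -1;0 0 1.5 0 0 0 -1;0 0 1.5 0 0 0 -1'; python3 -m crank '0 0 0 0 0 0 0.5;0 0 0 0 0 0 0.5;0 0 0 0 0 0 0.8;0 0 0 0 0 0 1;0 0 -20 0 0 0 1;0 0 -50 0 0 0 1;0 0 -90 0 0 0 1;0 0 -100 0 0 0 1'
python3 -m crank '0 0 -20 0 0 0 1;0 0 -20 0 0 0 1;0 0 -20 0 0 0 1;0 0 -20 0 0 0 1'
python3 - <<'E'
from h import *
go((453.2,-226.8,150,26.5))
E
```

```text
time: 7.08
position: [0.5297, 0.1852, 0.0456]
eef_rot: [[0.979, 0.204, 0.001], [0.204, -0.979, 0.0], [0.001, -0.0, -1.0]]
wrist_force: [-2.6, -0.1, 7.6]
width: 0.608
finger_force: 65.2
time: 7.75
position: [0.5319, 0.1859, 0.1495]
eef_rot: [[0.979, 0.203, 0.006], [0.203, -0.979, 0.002], [0.006, -0.001, -1.0]]
wrist_force: [2.0, 1.0, 1.0]
width: 0.994
finger_force: 0.0
time: 8.08
position: [0.529, 0.1849, 0.1641]
eef_rot: [[0.979, 0.203, -0.001], [0.203, -0.979, -0.0], [-0.001, 0.0, -1.0]]
wrist_force: [-0.1, -0.2, -0.7]
width: 1.001
finger_force: 0.0
at [529.  184.9 164.1] yaw 11.74 tilt [-9.e-04  1.e-04 -1.e+00] F [-0.1 -0.2 -0.7] t 8.0833 w 1.001
(453.2, -226.8, 150, 26.5) -> [-158.   387.7   14.3] turn -14.8
```

```bash
python3 -m crank '-79 194 7 0 0 -7 1;-79 194 7 0 0 -7 1;-79 194 7 0 0 -7 1;-79 194 7 0 0 -7 1;-100 246 10 0 0 -10 1;-120 295 12 0 0 -13 1;-136 334 14 0 0 -14.8 1;-147 362 14 0 0 -14.8 1' 
python3 -m crank '-5 27 0 0 0 0 1;-5 27 0 0 0 0 1;-5 27 0 0 0 0 1;-5 27 0 0 0 0 1;-5 27 0 0 0 0 1;-5 27 0 0 0 0 1'
python3 - <<'E'
from h import *
go((453.2,-226.8,30,26.5))
p=cams.get_image("scene")
for n in("charcoal_bar","cream_bar"):
  for r in models.trace(p,n):
    m=np.argwhere(r["region"]); w=world(p,m); zt=np.percentile(w[:,2],90); tp=w[abs(w[:,2]-zt)<.004]
    (c,s,a)=cv2.minAreaRect((tp[:,:2]*1000).astype(np.float32)); print(n,round(zt*1000),np.round(c,1),np.round(s,1),round(a,1))
E
```

```text
time: 8.75
position: [0.468, -0.1427, 0.1511]
eef_rot: [[0.894, 0.449, -0.002], [0.449, -0.894, 0.001], [-0.002, -0.002, -1.0]]
wrist_force: [1.2, 0.7, -0.6]
width: 1.0
finger_force: 0.0
time: 9.25
position: [0.4769, -0.1663, 0.1522]
eef_rot: [[0.894, 0.448, -0.001], [0.448, -0.894, 0.001], [-0.001, -0.001, -1.0]]
wrist_force: [-0.4, 0.2, 0.7]
width: 1.004
finger_force: 0.0
at [ 476.9 -166.3  152.2] yaw 26.63 tilt [-8.e-04 -1.e-03 -1.e+00] F [-0.4  0.2  0.7] t 9.25 w 1.004
(453.2, -226.8, 30, 26.5) -> [-48.2  43.5 122.2] turn 0.1
charcoal_bar 27 [344.1   0.7] [52.7 77.8] 45.1
charcoal_bar 27 [ 328.9 -124.7] [74.7 49.7] 31.9
charcoal_bar 41 [526.7 187.7] [77.8 52.3] 13.3
cream_bar 26 [ 454.3 -225.1] [81.5 60.2] 19.2
```

```bash
python3 -m crank '-48 43.5 30 0 0 0 1;-48 43.5 30 0 0 0 1;-48 43.5 30 0 0 0 1;-48 43.5 60 0 0 0 1;-48 43.5 60 0 0 0 1'
python3 -m crank '0 0 0 0 0 0 1;0 0 0 0 0 0 1'
python3 - <<'E'
from h import *
go((453.2,-226.8,30,26.5))
E
```

```text
time: 9.82
position: [0.4519, -0.2268, 0.0897]
eef_rot: [[0.895, 0.446, -0.004], [0.446, -0.895, 0.003], [-0.003, -0.004, -1.0]]
wrist_force: [-1.6, 1.0, -0.9]
width: 0.998
finger_force: 0.0
time: 9.98
position: [0.4541, -0.2274, 0.0933]
eef_rot: [[0.894, 0.448, -0.0], [0.448, -0.894, 0.0], [0.0, -0.0, -1.0]]
wrist_force: [0.5, -0.6, 0.2]
width: 1.004
finger_force: 0.0
at [ 454.1 -227.4   93.3] yaw 26.59 tilt [ 0.e+00 -1.e-04 -1.e+00] F [ 0.5 -0.6  0.2] t 9.9833 w 1.004
(453.2, -226.8, 30, 26.5) -> [-0.5 -1.  63.3] turn 0.1
```

```bash
python3 -m crank '0 -1 30 0 0 0 1;0 -1 50 0 0 0 1;0 -1 60 0 0 0 1;0 -1 63 0 0 0 1;0 -1 63 0 0 0 1;0 -1 63 0 0 0 1'
python3 -m crank '0 0 0 0 0 0 0.2;0 0 0 0 0 0 -1;0 0 0 0 0 0 -1;0 0 0 0 0 0 -1;0 0 0 0 0 0 -1;0 0 0 0 0 0 -1;0 0 0 0 0 0 -1;0 0 0 0 0 0 -1' 60
python3 -m crank '0 0 -10 0 0 0 -1;0 0 -30 0 0 0 -1;0 0 -60 0 0 0 -1;0 0 -95 0 0 0 -1;0 0 -120 0 0 0 -1;0 0 -120 0 0 0 -1;0 0 -120 0 0 0 -1;0 0 -120 0 0 0 -1'
python3 - <<'E'
from h import *
go((430.9,163.5,160,11.7))
E
```

```text
time: 10.48
position: [0.4541, -0.2272, 0.0306]
eef_rot: [[0.894, 0.447, 0.001], [0.447, -0.894, -0.001], [0.001, 0.001, -1.0]]
wrist_force: [-0.2, 0.3, 0.3]
width: 1.001
finger_force: 0.0
time: 11.15
position: [0.4539, -0.2274, 0.0308]
eef_rot: [[0.895, 0.447, 0.001], [0.447, -0.895, -0.001], [0.001, 0.001, -1.0]]
wrist_force: [-0.7, 1.4, 9.2]
width: 0.614
finger_force: 62.4
time: 11.82
position: [0.4528, -0.2268, 0.1495]
eef_rot: [[0.895, 0.447, -0.0], [0.447, -0.895, 0.0], [-0.0, -0.0, -1.0]]
wrist_force: [-0.5, 0.1, -1.5]
width: 0.609
finger_force: 63.6
at [ 452.8 -226.8  149.5] yaw 26.54 tilt [-2.e-04 -3.e-04 -1.e+00] F [-0.5  0.1 -1.5] t 11.8167 w 0.609
(430.9, 163.5, 160, 11.7) -> [ 154.8 -359.   -10.4] turn 14.8
```

```bash
python3 -m crank '12 -28 -4 0 0 2 -1;26 -60 -10 0 0 5 -1;40 -92 -10 0 0 8 -1;53 -124 -10 0 0 10 -1;67 -156 -10 0 0 12 -1;81 -188 -10 0 0 14 -1;95 -220 -10 0 0 14.8 -1;109 -252 -10 0 0 14.8 -1' 
python3 -m crank '10 -29 0 0 0 0 -1;20 -58 0 0 0 0 -1;25 -85 0 0 0 0 -1;25 -95 0 0 0 0 -1;25 -100 0 0 0 0 -1;25 -100 0 0 0 0 -1;25 -100 0 0 0 0 -1;25 -100 0 0 0 0 -1'
python3 - <<'E'
from h import *
go((430.9,163.5,47,11.7))
E
```

```text
time: 12.48
position: [0.4367, 0.0486, 0.1582]
eef_rot: [[0.979, 0.202, -0.003], [0.202, -0.979, -0.0], [-0.003, -0.0, -1.0]]
wrist_force: [0.8, 0.7, -1.7]
width: 0.614
finger_force: 63.6
time: 13.15
position: [0.4421, 0.149, 0.1593]
eef_rot: [[0.979, 0.202, -0.001], [0.202, -0.979, -0.001], [-0.001, 0.0, -1.0]]
wrist_force: [0.3, 0.2, -1.2]
width: 0.612
finger_force: 63.6
at [442.1 149.  159.3] yaw 11.68 tilt [-1.1e-03  3.0e-04 -1.0e+00] F [ 0.3  0.2 -1.2] t 13.15 w 0.612
(430.9, 163.5, 47, 11.7) -> [ -7.9 -16.5 112.3] turn -0.0
```

```bash
python3 -m crank '-8 -16.5 30 0 0 0 -1;-8 -16.5 60 0 0 0 -1;-8 -16.5 80 0 0 0 -1;-8 -16.5 80 0 0 0 -1;-8 -16.5 80 0 0 0 -1;-8 -16.5 80 0 0 0 -1'
python3 - <<'E'
from h import *
go((430.9,163.5,45.5,11.7))
E
```

```text
time: 13.65
position: [0.4319, 0.1642, 0.0804]
eef_rot: [[0.979, 0.202, 0.001], [0.202, -0.979, 0.0], [0.001, -0.0, -1.0]]
wrist_force: [-0.1, 1.4, -1.3]
width: 0.61
finger_force: 63.5
at [431.9 164.2  80.4] yaw 11.67 tilt [ 9.e-04 -1.e-04 -1.e+00] F [-0.1  1.4 -1.3] t 13.65 w 0.61
(430.9, 163.5, 45.5, 11.7) -> [-1.2  0.4 34.9] turn -0.0
```

```bash
python3 -m crank '-1 0 18 0 0 0 -1;-1 0 28 0 0 0 -1;-1 0 32 0 0 0 -1;-1 0 33.5 0 0 0 -1;-1 0 33.5 0 0 0 -1;-1 0 34.5 0 0 0 -1;-1 0 34.5 0 0 0 -1;-1 0 34.5 0 0 0 -1'
```

```text
time: 14.32
position: [0.4305, 0.1645, 0.0455]
eef_rot: [[0.979, 0.204, 0.001], [0.204, -0.979, 0.0], [0.001, -0.0, -1.0]]
wrist_force: [-0.0, -0.4, -1.5]
width: 0.608
finger_force: 63.6
```

```bash
python3 -m crank '0 0 0.7 0 0 0 -1;0 0 0.7 0 0 0 -1;0 0 1.2 0 0 0 -1;0 0 1.2 0 0 0 -1'; python3 -m crank '0 0 0 0 0 0 0.5;0 0 0 0 0 0 0.5;0 0 0 0 0 0 0.8;0 0 0 0 0 0 1;0 0 -20 0 0 0 1;0 0 -50 0 0 0 1;0 0 -90 0 0 0 1;0 0 -120 0 0 0 1'
python3 -m crank '0 0 0 0 0 0 1;0 0 0 0 0 0 1;0 0 0 0 0 0 1;0 0 0 0 0 0 1'
python3 - <<'E'
from h import *
go((604,-357.5,160,3.4))
E
```

```text
time: 14.65
position: [0.4305, 0.1645, 0.0448]
eef_rot: [[0.979, 0.204, 0.001], [0.204, -0.979, 0.0], [0.001, -0.0, -1.0]]
wrist_force: [-2.1, -0.7, 12.8]
width: 0.611
finger_force: 65.1
time: 15.32
position: [0.4301, 0.1644, 0.1657]
eef_rot: [[0.979, 0.203, -0.0], [0.203, -0.979, -0.0], [-0.0, 0.0, -1.0]]
wrist_force: [1.4, 1.0, -0.4]
width: 0.997
finger_force: 0.0
time: 15.65
position: [0.4293, 0.1641, 0.1627]
eef_rot: [[0.979, 0.203, -0.002], [0.203, -0.979, -0.001], [-0.003, 0.0, -1.0]]
wrist_force: [-0.6, -0.2, 0.7]
width: 1.002
finger_force: 0.0
at [429.3 164.1 162.7] yaw 11.74 tilt [-2.5e-03  3.0e-04 -1.0e+00] F [-0.6 -0.2  0.7] t 15.65 w 1.002
(604, -357.5, 160, 3.4) -> [ 65.  546.2   2.8] turn 8.3
```

```bash
python3 -m crank '33 273 0 0 0 4 1;33 273 0 0 0 4 1;33 273 0 0 0 4 1;33 273 0 0 0 4 1;33 273 0 0 0 4 1;33 273 0 0 0 4 1;33 273 0 0 0 4 1;33 273 0 0 0 4 1'
python3 -m crank '30 270 0 0 0 4 1;30 270 0 0 0 4 1;30 270 0 0 0 4 1;30 270 0 0 0 4 1;30 270 0 0 0 4 1;30 270 0 0 0 4 1;30 270 0 0 0 4 1;30 270 0 0 0 4 1'
python3 -m crank '0 0 0 0 0 0 1;0 0 0 0 0 0 1;0 0 0 0 0 0 1'
python3 - <<'E'
from h import *
go((604,-357.5,80,3.4))
E
```

```text
time: 16.32
position: [0.5192, -0.1004, 0.1624]
eef_rot: [[0.991, 0.131, -0.001], [0.131, -0.991, -0.001], [-0.001, 0.001, -1.0]]
wrist_force: [0.2, -1.0, 0.1]
width: 1.0
finger_force: 0.0
time: 16.98
position: [0.5842, -0.3634, 0.1618]
eef_rot: [[0.998, 0.062, -0.001], [0.062, -0.998, -0.0], [-0.001, 0.0, -1.0]]
wrist_force: [-0.3, 0.8, 0.1]
width: 0.996
finger_force: 0.0
time: 17.23
position: [0.5835, -0.3577, 0.1628]
eef_rot: [[0.998, 0.066, -0.002], [0.066, -0.998, 0.002], [-0.002, -0.002, -1.0]]
wrist_force: [0.9, -0.0, 0.1]
width: 0.999
finger_force: 0.0
at [ 583.5 -357.7  162.8] yaw 3.81 tilt [-0.002  -0.0017 -1.    ] F [ 0.9 -0.   0.1] t 17.2333 w 0.999
(604, -357.5, 80, 3.4) -> [20.6  1.3 82.8] turn 0.4
```

```bash
python3 -m crank '20.5 1 30 0 0 0.4 1;20.5 1 60 0 0 0.4 1;20.5 1 80 0 0 0.4 1;20.5 1 80 0 0 0.4 1;20.5 1 80 0 0 0.4 1;20.5 1 80 0 0 0.4 1'
python3 - <<'E'
from h import *
go((604,-357.5,30,3.4))
E
```

```text
time: 17.73
position: [0.6054, -0.3589, 0.0853]
eef_rot: [[0.998, 0.059, 0.001], [0.059, -0.998, -0.001], [0.001, 0.001, -1.0]]
wrist_force: [0.2, 0.1, 1.5]
width: 1.001
finger_force: 0.0
at [ 605.4 -358.9   85.3] yaw 3.39 tilt [ 1.1e-03  7.0e-04 -1.0e+00] F [0.2 0.1 1.5] t 17.7333 w 1.001
(604, -357.5, 30, 3.4) -> [-1.3 -1.5 55.3] turn -0.0
```

```bash
python3 -m crank '-1 -1 25 0 0 0 1;-1 -1 42 0 0 0 1;-1 -1 52 0 0 0 1;-1 -1 54 0 0 0 1;-1 -1 54 0 0 0 1;-1 -1 54 0 0 0 1'
python3 -m crank '0 0 0 0 0 0 0.2;0 0 0 0 0 0 -1;0 0 0 0 0 0 -1;0 0 0 0 0 0 -1;0 0 0 0 0 0 -1;0 0 0 0 0 0 -1;0 0 0 0 0 0 -1;0 0 0 0 0 0 -1' 60
python3 -m crank '0 0 -10 0 0 0 -1;0 0 -30 0 0 0 -1;0 0 -60 0 0 0 -1;0 0 -95 0 0 0 -1;0 0 -120 0 0 0 -1;0 0 -120 0 0 0 -1;0 0 -120 0 0 0 -1;0 0 -120 0 0 0 -1'
python3 - <<'E'
from h import *
go((626.7,204.1,150,11.7))
E
```

```text
time: 18.23
position: [0.604, -0.3587, 0.0305]
eef_rot: [[0.998, 0.058, 0.001], [0.058, -0.998, -0.0], [0.001, 0.0, -1.0]]
wrist_force: [1.0, 0.5, -0.3]
width: 1.0
finger_force: 0.0
time: 18.9
position: [0.6043, -0.3588, 0.0311]
eef_rot: [[0.998, 0.058, 0.002], [0.058, -0.998, -0.001], [0.002, 0.001, -1.0]]
wrist_force: [-0.0, -0.3, 6.0]
width: 0.611
finger_force: 64.2
time: 19.57
position: [0.603, -0.358, 0.1495]
eef_rot: [[0.998, 0.058, -0.001], [0.058, -0.998, 0.001], [-0.001, -0.001, -1.0]]
wrist_force: [0.6, 0.1, -1.9]
width: 0.611
finger_force: 63.5
at [ 603.  -358.   149.5] yaw 3.34 tilt [-9.e-04 -6.e-04 -1.e+00] F [ 0.6  0.1 -1.9] t 19.5667 w 0.611
(626.7, 204.1, 150, 11.7) -> [ 5.640e+01 -5.598e+02 -2.000e-01] turn -8.4
```

```bash
python3 -m crank '0 -25 -10 0 0 -1 -1;0 -58 -20 0 0 -2 -1;0 -92 -20 0 0 -3 -1;3 -126 -20 0 0 -4 -1;6 -160 -20 0 0 -5 -1;9 -194 -20 0 0 -6 -1;12 -228 -20 0 0 -7 -1;15 -262 -20 0 0 -8.4 -1'
python3 -m crank '0 -34 0 0 0 0 -1;0 -68 0 0 0 0 -1;0 -102 0 0 0 0 -1;0 -136 0 0 0 0 -1;0 -170 0 0 0 0 -1;0 -204 0 0 0 0 -1;0 -234 0 0 0 0 -1;0 -255 0 0 0 0 -1'
python3 -m crank '0 0 0 0 0 0 -1;0 0 0 0 0 0 -1;0 0 0 0 0 0 -1;0 0 0 0 0 0 -1'
python3 - <<'E'
from h import *
go((626.7,204.1,80,11.7))
E
```

```text
time: 20.23
position: [0.6019, -0.0942, 0.168]
eef_rot: [[0.979, 0.204, -0.004], [0.204, -0.979, 0.001], [-0.003, -0.001, -1.0]]
wrist_force: [0.6, -0.2, -0.8]
width: 0.609
finger_force: 63.4
time: 20.9
position: [0.5494, 0.1558, 0.1682]
eef_rot: [[0.979, 0.205, -0.004], [0.205, -0.979, -0.001], [-0.004, -0.0, -1.0]]
wrist_force: [0.2, -0.2, -1.3]
width: 0.609
finger_force: 63.4
time: 21.23
position: [0.5512, 0.1526, 0.1692]
eef_rot: [[0.979, 0.202, -0.001], [0.202, -0.979, -0.001], [-0.001, 0.0, -1.0]]
wrist_force: [0.4, -0.5, -0.8]
width: 0.613
finger_force: 63.4
at [551.2 152.6 169.2] yaw 11.68 tilt [-1.4e-03  3.0e-04 -1.0e+00] F [ 0.4 -0.5 -0.8] t 21.2333 w 0.613
(626.7, 204.1, 80, 11.7) -> [ 84.4 -35.1  89.1] turn -0.0
```

```bash
python3 -m crank '30 -12 10 0 0 0 -1;60 -25 30 0 0 0 -1;84 -35 40 0 0 0 -1;84 -35 70 0 0 0 -1;84 -35 89 0 0 0 -1;84 -35 89 0 0 0 -1;84 -35 89 0 0 0 -1;84 -35 89 0 0 0 -1'
python3 - <<'E'
from h import *
go((626.7,204.1,45.8,11.7))
E
```

```text
time: 21.9
position: [0.6273, 0.2043, 0.0818]
eef_rot: [[0.979, 0.202, 0.001], [0.202, -0.979, 0.0], [0.001, -0.0, -1.0]]
wrist_force: [-0.4, 0.6, -1.0]
width: 0.608
finger_force: 63.4
at [627.3 204.3  81.8] yaw 11.67 tilt [ 9.e-04 -1.e-04 -1.e+00] F [-0.4  0.6 -1. ] t 21.9 w 0.608
(626.7, 204.1, 45.8, 11.7) -> [-0.6  0.1 36. ] turn -0.0
```

```bash
python3 -m crank '0 0 18 0 0 0 -1;0 0 28 0 0 0 -1;0 0 33 0 0 0 -1;0 0 35 0 0 0 -1;0 0 35 0 0 0 -1;0 0 36 0 0 0 -1;0 0 36 0 0 0 -1;0 0 36 0 0 0 -1'
python3 -m crank '0 0 0.6 0 0 0 -1;0 0 0.6 0 0 0 -1;0 0 0.6 0 0 0 -1'
```

```text
time: 22.57
position: [0.6269, 0.2052, 0.0455]
eef_rot: [[0.979, 0.203, 0.001], [0.203, -0.979, 0.0], [0.001, -0.0, -1.0]]
wrist_force: [-0.0, 0.4, -0.9]
width: 0.61
finger_force: 63.4
time: 22.82
position: [0.6269, 0.2052, 0.0452]
eef_rot: [[0.979, 0.204, 0.001], [0.204, -0.979, 0.0], [0.001, -0.0, -1.0]]
wrist_force: [-2.3, -0.3, 5.6]
width: 0.606
finger_force: 64.1
```

```bash
python3 -m crank '0 0 0 0 0 0 0.5;0 0 0 0 0 0 0.5;0 0 0 0 0 0 0.8;0 0 0 0 0 0 1;0 0 -20 0 0 0 1;0 0 -50 0 0 0 1;0 0 -90 0 0 0 1;0 0 -120 0 0 0 1'
python3 -m crank '-100 300 -60 0 0 0 1;-100 300 -60 0 0 0 1;-100 300 -60 0 0 0 1;-100 300 -60 0 0 0 1;-100 300 -60 0 0 0 1;-100 300 -60 0 0 0 1;-100 300 -60 0 0 0 1;-100 300 -60 0 0 0 1'
python3 -m crank '-80 100 0 0 0 0 1;-80 100 0 0 0 0 1;-80 100 0 0 0 0 1;-80 100 0 0 0 0 1;-80 100 0 0 0 0 1;-80 100 0 0 0 0 1'
python3 - <<'E'
from h import *
go((583,-49,150,11.7))
B={}
for n in("scene","top"):
    p=cams.get_image(n); cv2.imwrite(f"pics/{n}2.png",p["img"])
    for t in "display_board orange_bar cream_bar charcoal_bar dark_stamp balm_tin pigment_jar".split():
        for r in models.trace(p,t)[:3]:
            w=world(p,np.argwhere(r["region"])); zt=np.percentile(w[:,2],90); tp=w[abs(w[:,2]-zt)<.004]
            (c,s,a)=cv2.minAreaRect((tp[:,:2]*1000).astype(np.float32)); c=np.array(c)
            d=np.radians(11.7); o=np.array([528.8,184.9 if n=="scene" else 182.6]); rel=np.array([[np.cos(d),np.sin(d)],[-np.sin(d),np.cos(d)]])@(c-o)
            print(n,t,round(r["p"],2),"z",round(zt*1000,1),"c",c.round(1),np.round(s,1),round(a,1),"rel",rel.round(1))
E
```

```text
time: 23.48
position: [0.6268, 0.2052, 0.1663]
eef_rot: [[0.979, 0.203, 0.001], [0.203, -0.979, 0.0], [0.001, -0.0, -1.0]]
wrist_force: [1.5, 0.7, 0.8]
width: 0.999
finger_force: 0.0
time: 24.15
position: [0.5891, -0.112, 0.2251]
eef_rot: [[0.979, 0.202, 0.001], [0.202, -0.979, -0.001], [0.0, 0.001, -1.0]]
wrist_force: [0.4, -0.5, 0.6]
width: 1.001
finger_force: 0.0
time: 24.65
position: [0.5317, -0.2233, 0.2243]
eef_rot: [[0.979, 0.202, 0.0], [0.202, -0.979, 0.0], [0.0, -0.0, -1.0]]
wrist_force: [0.4, -0.3, -0.7]
width: 1.002
finger_force: 0.0
at [ 531.7 -223.3  224.3] yaw 11.66 tilt [ 2.e-04 -3.e-04 -1.e+00] F [ 0.4 -0.3 -0.7] t 24.65 w 1.002
(583, -49, 150, 11.7) -> [  85.5 -160.3   74.4] turn -0.0
scene display_board 0.87 z 16.1 c [526.6 186.5] [467.  122.9] 12.1 rel [-1.8  2.1]
scene orange_bar 0.59 z 40.6 c [626.8 206.9] [80.9 54.7] 14.7 rel [100.4   1.7]
scene cream_bar 0.87 z 40.4 c [428.5 166.6] [74.5 55. ] 10.7 rel [-102.     2.4]
scene cream_bar 0.18 z 40.6 c [527.6 186.6] [79.1 53.7] 10.7 rel [-0.9  1.9]
scene charcoal_bar 0.91 z 26.6 c [343.    1.9] [53.4 77. ] 46.5 rel 
[... 588 characters left out ...]
top orange_bar 0.74 z 41.0 c [627.  205.1] [78.  51.2] 11.4 rel [100.7   2.1]
top cream_bar 0.95 z 41.0 c [431.1 163.7] [78.2 50.5] 10.2 rel [-99.5   1.3]
top cream_bar 0.37 z 41.3 c [529.2 184.8] [74.7 52.1] 13.5 rel [0.8 2.1]
top charcoal_bar 0.83 z 41.3 c [529.3 184.7] [75.1 52.1] 13.2 rel [0.9 2. ]
top charcoal_bar 0.56 z 27.7 c [345.7  -2.6] [51.4 77.1] 45.0 rel [-216.8 -144.3]
top dark_stamp 0.52 z 62.5 c [584.2 -50.5] [21.5 25.8] 46.6 rel [   6.9 -239.5]
top balm_tin 0.82 z 49.1 c [712.4 221.2] [73.2 71.4] 1.6 rel [187.6   0.6]
top pigment_jar 0.67 z 41.0 c [626.7 205. ] [77.5 51.2] 11.4 rel [100.4   2.1]
top pigment_jar 0.59 z 86.4 c [344.8 144.9] [44.9 42.9] 86.6 rel [-187.9    0.4]
```

View pics/top2.png

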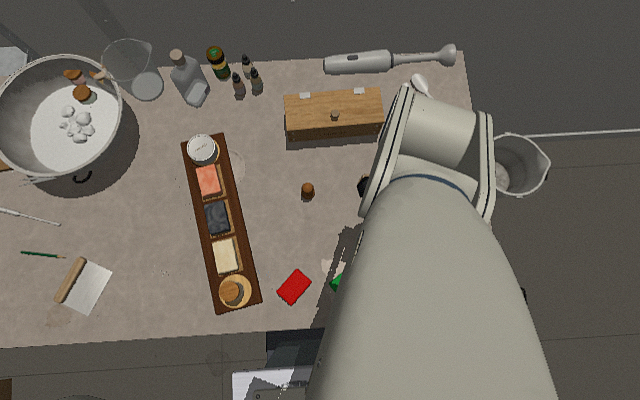

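Top view: the bars lie on the inlays, orange by the tin (182,208), charcoal in the middle (218,218), cream by the jar (256,228). All are within about 2.5 mm, and the dark stamp is at (190,307). Now the stamp.

```bash
python3 -m crank '85 -160 60 0 0 0 1;85 -160 60 0 0 0 1;85 -160 60 0 0 0 1;85 -160 60 0 0 0 1;85 -160 74 0 0 0 1;85 -160 74 0 0 0 1;85 -160 74 0 0 0 1;85 -160 74 0 0 0 1' 35
python3 -m crank '0 0 0 0 0 0 1;0 0 0 0 0 0 1'
python3 - <<'E'
from h import *
go((583,-48.8,52,11.7))
E
```

```text
time: 26.12
position: [0.5825, -0.0495, 0.1505]
eef_rot: [[0.979, 0.204, 0.0], [0.204, -0.979, -0.0], [-0.0, 0.0, -1.0]]
wrist_force: [0.7, -0.2, 0.9]
width: 1.002
finger_force: 0.0
time: 26.28
position: [0.5827, -0.0505, 0.1513]
eef_rot: [[0.979, 0.202, 0.002], [0.202, -0.979, -0.0], [0.001, 0.001, -1.0]]
wrist_force: [0.1, 0.3, -0.9]
width: 0.997
finger_force: 0.0
at [582.7 -50.5 151.3] yaw 11.64 tilt [ 1.5e-03  6.0e-04 -1.0e+00] F [ 0.1  0.3 -0.9] t 26.2833 w 0.997
(583, -48.8, 52, 11.7) -> [ 0.4 -1.6 99.3] turn -0.1
```

```bash
python3 -m crank '0 -1 30 0 0 0 1;0 -1 60 0 0 0 1;0 -1 80 0 0 0 1;0 -1 92 0 0 0 1;0 -1 98 0 0 0 1;0 -1 98 0 0 0 1;0 -1 98 0 0 0 1;0 -1 98 0 0 0 1'
python3 -m crank '0 0 0 0 0 0 0.2;0 0 0 0 0 0 -0.1;0 0 0 0 0 0 -0.3;0 0 0 0 0 0 -0.5;0 0 0 0 0 0 -1;0 0 0 0 0 0 -1;0 0 0 0 0 0 -1;0 0 0 0 0 0 -1' 35
python3 -m crank '0 0 0 0 0 0 -1;0 0 0 0 0 0 -1;0 0 0 0 0 0 -1;0 0 0 0 0 0 -1'
```

```text
time: 26.95
position: [0.5832, -0.0485, 0.0537]
eef_rot: [[0.979, 0.203, 0.002], [0.203, -0.979, -0.0], [0.002, 0.001, -1.0]]
wrist_force: [-0.0, -0.0, -0.6]
width: 1.0
finger_force: 0.0
time: 27.62
position: [0.5826, -0.0483, 0.0528]
eef_rot: [[0.979, 0.203, 0.001], [0.203, -0.979, -0.0], [0.001, 0.0, -1.0]]
wrist_force: [-0.2, -0.6, 5.5]
width: 0.337
finger_force: 34.2
time: 27.95
position: [0.5827, -0.0483, 0.0528]
eef_rot: [[0.979, 0.203, 0.001], [0.203, -0.979, -0.0], [0.001, 0.0, -1.0]]
wrist_force: [-1.2, -0.2, 5.0]
width: 0.333
finger_force: 34.2
```

```bash
python3 -m crank '0 0 -10 0 0 0 -1;0 0 -30 0 0 0 -1;0 0 -60 0 0 0 -1;0 0 -90 0 0 0 -1;0 0 -110 0 0 0 -1;0 0 -110 0 0 0 -1;0 0 -110 0 0 0 -1;0 0 -110 0 0 0 -1'
python3 - <<'E'
from h import *
go((528.8,185,160,11.7))
p=cams.get_image("scene")["img"]; cv2.imwrite("pics/s3c.png",cv2.resize(p[100:260,220:400],None,fx=3,fy=3,interpolation=2))
E
```

```text
time: 28.62
position: [0.5814, -0.0482, 0.1618]
eef_rot: [[0.979, 0.204, -0.001], [0.204, -0.979, 0.0], [-0.001, -0.0, -1.0]]
wrist_force: [-0.0, 0.9, -0.6]
width: 0.334
finger_force: 34.6
at [581.4 -48.2 161.8] yaw 11.74 tilt [-1.2e-03 -3.0e-04 -1.0e+00] F [-0.   0.9 -0.6] t 28.6167 w 0.334
(528.8, 185, 160, 11.7) -> [  -4.1 -239.     1.9] turn 0.0
```

View pics/s3c.png

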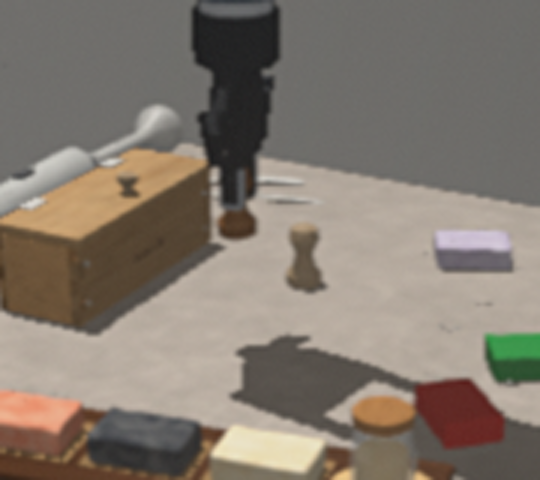

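The stamp hangs upright in the fingers (crop 237,220). The bars and the light stamp are in place. Next I carry it across.

```bash
python3 -m crank '-1 -18 0 0 0 0 -1;-1 -45 0 0 0 0 -1;-2 -76 0 0 0 0 -1;-2 -108 0 0 0 0 -1;-3 -140 0 0 0 0 -1;-3 -172 0 0 0 0 -1;-4 -204 0 0 0 0 -1;-4 -225 0 0 0 0 -1'
python3 -m crank '0 -10 0 0 0 0 -1;0 -14 0 0 0 0 -1;0 -14 0 0 0 0 -1;0 -14 0 0 0 0 -1;0 -14 0 0 0 0 -1;0 -14 0 0 0 0 -1'
python3 - <<'E'
from h import *
go((528.8,185,100,11.7))
E
```

```text
time: 29.33
position: [0.5306, 0.1733, 0.1607]
eef_rot: [[0.979, 0.204, -0.003], [0.204, -0.979, -0.001], [-0.003, -0.0, -1.0]]
wrist_force: [1.0, 0.2, -0.1]
width: 0.34
finger_force: 34.6
time: 29.83
position: [0.5299, 0.1838, 0.1622]
eef_rot: [[0.979, 0.202, -0.0], [0.202, -0.979, -0.0], [-0.0, 0.0, -1.0]]
wrist_force: [-0.2, -0.5, -1.9]
width: 0.337
finger_force: 34.6
at [529.9 183.8 162.2] yaw 11.65 tilt [-2.e-04  2.e-04 -1.e+00] F [-0.2 -0.5 -1.9] t 29.8333 w 0.337
(528.8, 185, 100, 11.7) -> [-0.8 -1.4 62.2] turn -0.0
```

```bash
python3 -m crank '-1 -1 15 0 0 0 -1;-1 -1 38 0 0 0 -1;-1 -1 54 0 0 0 -1;-1 -1 62 0 0 0 -1;-1 -1 65 0 0 0 -1;-1 -1 65 0 0 0 -1;-1 -1 65 0 0 0 -1;-1 -1 65 0 0 0 -1'
python3 -m crank '0 0 2 0 0 0 -1;0 0 2 0 0 0 -1;0 0 2 0 0 0 -1;0 0 2 0 0 0 -1'
```

```text
time: 30.5
position: [0.5292, 0.1858, 0.0983]
eef_rot: [[0.979, 0.203, 0.002], [0.203, -0.979, 0.001], [0.002, -0.0, -1.0]]
wrist_force: [-0.0, -0.2, -0.6]
width: 0.338
finger_force: 34.6
time: 30.83
position: [0.5285, 0.1858, 0.0956]
eef_rot: [[0.979, 0.204, 0.0], [0.204, -0.979, 0.0], [0.0, -0.0, -1.0]]
wrist_force: [-0.2, 0.3, -0.6]
width: 0.333
finger_force: 34.6
```

```bash
python3 -m crank '0 0 1.5 0 0 0 -1;0 0 1.5 0 0 0 -1;0 0 2 0 0 0 -1;0 0 2 0 0 0 -1;0 0 2 0 0 0 -1'
python3 -m crank '0 0 0.7 0 0 0 -1;0 0 0.7 0 0 0 -1;0 0 0.7 0 0 0 -1'
```

```text
time: 31.25
position: [0.5284, 0.1857, 0.0933]
eef_rot: [[0.979, 0.203, -0.0], [0.203, -0.979, -0.0], [-0.0, 0.0, -1.0]]
wrist_force: [0.2, 0.6, -0.6]
width: 0.334
finger_force: 34.6
time: 31.5
position: [0.5286, 0.1857, 0.0928]
eef_rot: [[0.979, 0.203, 0.0], [0.203, -0.979, 0.0], [0.0, -0.0, -1.0]]
wrist_force: [-0.3, -0.7, 2.0]
width: 0.334
finger_force: 34.8
```

```bash
python3 -m crank '0 0 0.3 0 0 0 -0.25;0 0 0 0 0 0 -0.2;0 0 0 0 0 0 -0.1;0 0 0 0 0 0 0.1;0 0 0 0 0 0 0.4;0 0 0 0 0 0 0.6;0 0 0 0 0 0 0.6;0 0 0 0 0 0 0.6'
python3 -m crank '0 0 -15 0 0 0 0.6;0 0 -40 0 0 0 0.6;0 0 -75 0 0 0 0.6;0 0 -110 0 0 0 0.6;0 0 -110 0 0 0 0.6;-60 30 -110 0 0 0 0.6;-60 70 -110 0 0 0 0.6;-60 110 -110 0 0 0 0.6'
python3 -m crank '-30 250 0 0 0 0 0.6;-30 250 0 0 0 0 0.6;-30 250 0 0 0 0 0.6;-30 250 0 0 0 0 0.6;-30 250 0 0 0 0 0.6;-30 250 0 0 0 0 0.6;-30 250 0 0 0 0 0.6;-30 250 0 0 0 0 0.6'
python3 -m crank '0 0 0 0 0 0 0.6;0 0 0 0 0 0 0.6;0 0 0 0 0 0 0.6;0 0 0 0 0 0 0.6'
python3 - <<'E'
from h import *
for n in("scene","top"):
    p=cams.get_image(n)
    if n=="scene": cv2.imwrite("pics/s4c.png",cv2.resize(p["img"][160:290,160:390],None,fx=3,fy=3,interpolation=2))
    for t in "orange_bar cream_bar charcoal_bar dark_stamp balm_tin pigment_jar purple_bar light_stamp".split():
        for r in models.trace(p,t)[:3]:
            w=world(p,np.argwhere(r["region"])); zt=np.percentile(w[:,2],90); tp=w[abs(w[:,2]-zt)<(.012 if "stamp" in t else .004)]
            (c,s,a)=cv2.minAreaRect((tp[:,:2]*1000).astype(np.float32))
            print(n,t,round(r["p"],2),"z",round(zt*1000,1),"c",np.round(c,1),np.round(s,1),round(a,1))
E
```

```text
time: 32.17
position: [0.5285, 0.1857, 0.0926]
eef_rot: [[0.979, 0.203, 0.0], [0.203, -0.979, 0.0], [0.0, -0.0, -1.0]]
wrist_force: [-0.2, -0.2, -0.8]
width: 0.802
finger_force: 0.0
time: 32.83
position: [0.4876, 0.0774, 0.2023]
eef_rot: [[0.978, 0.207, -0.002], [0.207, -0.978, -0.0], [-0.002, -0.0, -1.0]]
wrist_force: [0.8, -0.0, 0.1]
width: 0.799
finger_force: 0.0
time: 33.5
position: [0.5124, -0.1755, 0.2025]
eef_rot: [[0.98, 0.199, 0.0], [0.199, -0.98, -0.0], [0.0, 0.0, -1.0]]
wrist_force: [-0.2, 0.4, -0.3]
width: 0.799
finger_force: 0.0
time: 33.83
position: [0.5125, -0.1719, 0.2026]
eef_rot: [[0.979, 0.205, -0.0], [0.205, -0.979, 0.0], [-0.0, -0.0, -1.0]]
wrist_force: [0.2, 0.4, -0.3]
width: 0.802
finger_force: 0.0
scene orange_bar 0.77 z 40.6 c [627.  208.3] [78.8 55.6] 12.5
scene cream_bar 0.77 z 40.4 c [428.  166.4] [76.  54.7] 11.6
scene cream_bar 0.32 z 16.4 c [528.2 185.8] [467.7 122. ] 11.7
scene charcoal_bar 0.63 z 26.8 c [343.1   0.8] [52.2 81.3] 45.8
scene charcoal_bar 0.61 z 40.6 c [526.6 188. ] [77.9 53.6] 15.4
scene charcoal_bar 0.6 z 26.6 c [ 330.  -126.9] [75.3 5
[... 229 characters left out ...]
8.2 166.9] [76.8 54.8] 12.4
scene purple_bar 0.58 z 26.6 c [ 475.  -335.9] [76.9 54.6] 30.4
scene light_stamp 0.53 z 60.8 c [ 599.8 -199.6] [26.8 30.4] 28.5
top orange_bar 0.82 z 41.0 c [627.1 205.3] [77.7 51.5] 11.6
top cream_bar 0.86 z 41.3 c [431.5 164.1] [78.  52.5] 10.7
top charcoal_bar 0.91 z 27.9 c [345.7  -2.8] [50.  77.1] 46.4
top charcoal_bar 0.69 z 40.9 c [528.6 184.6] [75.  51.8] 12.1
top dark_stamp 0.55 z 102.3 c [531.2 180.4] [23.1 26.2] 30.1
top balm_tin 0.93 z 49.0 c [713.4 221.4] [73.8 73.2] 67.1
top pigment_jar 0.87 z 86.1 c [344.8 145.1] [44.4 43.1] 87.6
top purple_bar 0.46 z 41.3 c [431.5 164.1] [78.  52.5] 10.7
top light_stamp 0.42 z 49.0 c [712.8 221.5] [74.3 70.4] 64.5
```

View pics/s4c.png

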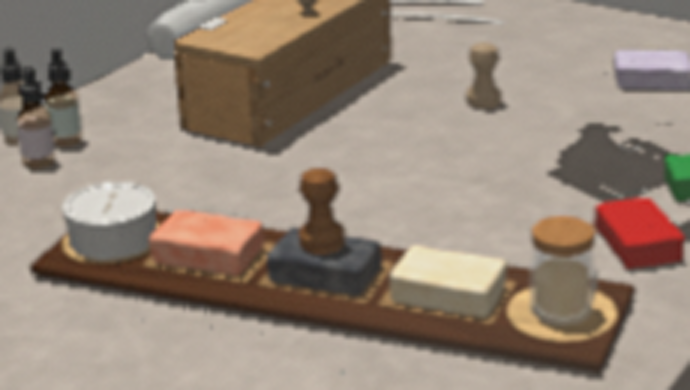

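The stamp stands upright on the middle of the charcoal bar (crop 320,215). Orange is by the tin and cream by the jar, and everything else is where it was.

```bash
python3 -c "
from station import arm
print(arm.hand_in())"
```

```text
the job is handed in; nothing more can be done
None
```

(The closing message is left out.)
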